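# Present marker caps in the pick corner of a tote

## Robot

A 6-joint arm with a two-finger parallel gripper is mounted at the origin on a cart in front of the work surface, level with it; the furniture and walls round the work are solid. World frame = base frame: x ahead of the robot, y to its left, z up, the work surface at z = 0. Lengths are in m, angles in degrees, forces in N, time in s.
With the tool pointing down it reaches from about 0.275 to 0.85 m from the base axis. Payload 19 kg.
Tool frame: the origin (TCP) lies at the very end of the fingers, on their centre line; the grasp point (between the pads) lies 19 mm behind it; z points along the fingers, y is the direction in which the jaws open and shut (so a half turn about z gives the same grasp; the last joint's range is limited). The gripper opens to 85 mm and grips with 20 to 120 N. Pads are 22 mm wide; open, the fingers measure 114 mm over their backs; the gripper's body (76 mm by 85 mm) begins 54 mm behind the grasp point. The pads swing forward as they close: fully open they stand 13 mm farther back than shut.
Start: joints at [64.572, 8.623, 82.357, -0, 89.026, -7.678], TCP at [0.175, 0.548, 0.208] pointing down, gripper open.
Joint ranges: [-160.23, 160.23], [-39.13, 120.54], [6.94, 153.29], [-79.49, 259.48], [9.18, 160.14], [-161.06, 161.06]. Speed limits (degrees/s): [108.29, 108.29, 127.2, 172.46, 172.46, 172.46].

## Interface

Orientations are given as a 3x3 rotation matrix whose columns are the frame's x, y, z axes.
In Python, from bench import * gives the robot as it stands. The module is installed in compiled form; this text tells all that it offers.
- The arm moves only by the shell command python3 -m inch 'ROWS'. ROWS is JSON, a list of rows, each an object with "linear": the shift along the world's x, y, z in mm, a list of three; "angular": the turn, a rotation vector about the world's x, y, z in degrees, a list of three; "hand": the opening in per cent of the stroke, from 0 (shut) to 100 (fully open). In form: [{"linear": [x, y, z], "angular": [wx, wy, wz], "hand": hand}, ...]. A call has 1 to 20 rows; each row is the pose to reach, as a shift and turn from the pose commanded when the call began; what a row does not reach only later rows make up. A row lasts 1/10 s, in which the tool goes at most 50 mm and 8.59 degrees, less where a joint would pass 70% of its speed; a pose out of reach is approached as far as the arm can. A call with a gripper value outside its range is refused whole. The fingers move at their own pace and stop on an object; the grip force is fixed at half the most. Time passes only in rows, so rows that repeat a pose let the fingers close. It gives the time, the measured TCP pose, the force and the opening at its end, in the units of the state.
- sense(): the state, without advancing time (a new reading comes with each control period).
- camera(name): name is "scene" or "top" or "wrist"; returns (picture, depth): 384x512x3 uint8, blue, green, red; 384x512 float32, m along the optical axis (not along the pixel's ray), 0 where there is no reading.
- calibration(name): a dict with "mtx" (3x3 intrinsics, pixels), "rvec" (rotation vector, rad) and "tvec" (3), from world to camera coordinates, as OpenCV has them; the wrist camera has in their place "tool_from_camera" (4x4, takes a point from camera to tool coordinates, whose origin is the TCP and whose axes are the flange's). Camera axes: x right, y down, z forward; pixel columns grow to the right and rows downward; lengths in m; the calibration is good to about 2 mm. A picture is of the moment at which its call begins: read the wrist's pose just before it. calibration takes no time and is no camera call.
- finish_job(): hands the job in, once; it reports no verdict.
Trained networks look in the newest picture that a camera, given by its name, has taken for a name from the list of things; names that differ only in an ending like _2 or _b are one class to them, and where a whole thing is asked for, a point or a joint stands for the part that bears it (a point fixed in the world has none). Each returns a list of dicts, best first, with "p" (0 to 1); they miss things now and then, are a little off and sometimes report something else, mostly with a low value. They report only what shows in the picture. A call takes as long as a camera call. They do not tell look-alikes from the thing itself.
- find_in(camera, target): "centre" ([x, y, z] in m, in world coordinates, good to about 4 mm: the middle of the surface that is visible of it).
- silhouettes(camera, target): "mask" (384x512 bool, what is visible of it).
- tip_of(camera, target): "centre" ([x, y, z] in m, in world coordinates, good to about 4 mm: a listed point, or the origin of a listed thing).
The state is a dict: "t": time; "joint_pos": joint angles; "qvel": joint speeds; "effort": joint torques, N m; "eef_pos": TCP position; "orientation": TCP orientation; "ft_force": force on the tool from outside, world axes, zero at the start; "torque": the same for the moment, N m; "grip_width": finger opening in m.
Only numpy, scipy, OpenCV 4.12 (cv2) and the standard library are available. Lean on these libraries where they do the work, as an engineer would, in place of code of your own. Each camera call takes 0.05 s, during which the arm holds its last target.

## Task

The small blue tote holds three loose marker caps. While it still stands on the table, flip the white corner flap with the orange pull right open; then take the tote by its bridge handle, lift it clear of the table and tip it towards the orange corner so that it slopes down clearly along both sides and all three caps slide onto the orange floor patch. Finish while holding the tote still, in the air and tilted, with the flap open and the caps resting in the orange corner; leave the red ink bottle alone.

Things in the scene. Friction and masses are not known exactly. Their poses are not given: they have to be found in the camera images.
- tote: blue tote, 0.55 kg, 150 (x) by 240 (y) by 50 mm high, walls and floor 4 mm, smooth inside (caps begin to slide at 11 to 17 degrees, later when they also rub a wall). Origin: centre of its underside, z up. Orange pick corner: its (-x, +y) corner, mostly under the flap, floor patch x -71 to 0, y +5 to +116 mm. Bridge handle along x over the middle, its posts on the long walls at x +-75 mm, y 0
- tote_handle (a point): centre of the tote's handle bar, 105 mm above the tote's underside; the bar runs along the tote's x for 150 mm (black grip on its middle 100 mm), 16 mm wide (y), 20 mm high; point axes as the tote's
- pick_corner (a point): inner orange corner of the tote at floor level: tote x -71, y +116, z +4 mm. Three caps end to end from here fit on the orange patch along the long wall, but not along the short end wall: if they queue up there, or a cap jams, rock the tote and tip again, towards -x first
- flap (a joint): hinge of the white flap over the orange corner: 0 closed (level on the rim), grows as it swings up and over outwards (towards the tote's -x side), stop at 2.1 rad; light hinge, hardly any friction, no spring: it falls shut if left under 1.57 and falls on open to its stop beyond that
- flap_tab (a point): centre of the orange pull on the flap: a round bar along the hinge direction, 12 mm thick, 28 mm long with ball ends, on a short 8 mm stem; 22 mm above the hinge axis and 67 mm from it, 20.5 mm above the flap's panel (3 mm, 77 x 84 mm). Pinched by its ball ends it turns easily between the fingers. Axes turn with the flap: z away from the panel, y along the hinge
- flap_hinge (a point): point on the flap's hinge axis level with the pull; the axis runs along the tote's y at tote x -77, z +52 mm
- cap_0: green cap, lying loose on the tote's floor at the start, outside the orange corner; hollow plastic marker cap with a clip, 40 mm long, 18 wide, 20 high, 14 g; origin under its centre, on its underside, y along the cap
- cap_1: black cap, lying loose on the tote's floor at the start, outside the orange corner; hollow plastic marker cap with a clip, 40 mm long, 18 wide, 20 high, 14 g; origin under its centre, on its underside, y along the cap
- cap_2: second green cap, lying loose on the tote's floor at the start, outside the orange corner; hollow plastic marker cap with a clip, 40 mm long, 18 wide, 20 high, 14 g; origin under its centre, on its underside, y along the cap
- ink_bottle_center (a point): bystander: red ink bottle, 44 mm across, 90 mm high, behind the tote; centre, half-way up
Not all that is in view belongs to the job. What is shaped like the cap_0 but brown or yellow is not meant. Several things look just like the cap_1: the one meant starts farthest from the robot's base.

How it is judged:
By the outcome, as a careful person would: the job done as asked, in the order asked, and still so for the second after the job is handed in, while the arm keeps its last pose, push and grip.
It also fails if it takes over 54 s, if anything falls off the work surface, if the arm or the gripper's body presses on something with over 40 N, if the wrist force passes 120 N, or if a joint passes its speed limit or range.

## Working session

There is one attempt and no reset: what is moved stays moved. The work goes in short steps, Python scripts to look and compute and a shell command to move; the robot and the scene stay as the last step left them, time stands still between calls to the robot, and variables do not carry over. Pictures are saved under pics/ and viewed, and the job is handed in when it is done.

```bash
mkdir -p pics; ls
python3 - <<'E'
from bench import *
import cv2
s=sense();print({k:s[k] for k in('t','eef_pos','orientation','grip_width','ft_force')})
for n in("scene","top"):
    p,d=camera(n);cv2.imwrite(f"pics/{n}0.png",p)
    for t in("tote","tote_handle","pick_corner","flap_tab","flap_hinge","ink_bottle_center","cap_0","cap_1"):
        f=tip_of(n,t);print(n,t,[(round(x['p'],2),[round(float(v),3) for v in x['centre']]) for x in f])
E
```

```text
pics
{'t': 0.0, 'eef_pos': array([0.17519592, 0.54738097, 0.20730714]), 'orientation': array([[-9.52398913e-01,  3.04854124e-01, -5.22482798e-04],
       [ 3.04854517e-01,  9.52398367e-01, -1.03623487e-03],
       [ 1.81711291e-04, -1.14619020e-03, -9.99999327e-01]]), 'grip_width': 0.0854106727794343, 'ft_force': array([-0.44915805,  0.40900348,  0.41901746])}
scene tote [(0.8, [0.534, -0.165, -0.002])]
scene tote_handle [(0.95, [0.533, -0.164, 0.105])]
scene pick_corner [(0.64, [0.47, -0.044, 0.006])]
scene flap_tab [(0.8, [0.526, -0.082, 0.073])]
scene flap_hinge [(0.85, [0.46, -0.084, 0.051])]
scene ink_bottle_center [(0.69, [0.778, 0.085, 0.044])]
scene cap_0 [(0.76, [0.386, -0.292, -0.002]), (0.63, [0.564, -0.222, 0.002]), (0.55, [0.49, -0.228, -0.0]), (0.5, [0.394, -0.21, 0.001]), (0.48, [0.574, -0.155, 0.003]), (0.45, [0.392, -0.111, -0.003]), (0.43, [0.431, 0.036, -0.003])]
scene cap_1 [(0.76, [0.386, -0.292, -0.002]), (0.63, [0.564, -0.222, 0.002]), (0.55, [0.49, -0.228, -0.0]), (0.5, [0.394, -0.21, 0.001]), (0.48, [0.574, -0.155, 0.003]), (0.45, [0.392, -0.111, -0.003]), (0.43, [0.431, 0.036, -0.003])]
top tote [(0.86, [0.535, -0.164, -0.003])]
top tote_handle [(0.57, [0.538, -0.161, 0.102])]
top pick_corner []
top flap_tab [(0.86, [0.529, -0.085, 0.07])]
top flap_hinge [(0.89, [0.463, -0.079, 0.053])]
top ink_bottle_center [(0.52, [0.777, 0.082, 0.046])]
top cap_0 [(0.55, [0.395, -0.211, -0.002]), (0.52, [0.387, -0.293, -0.002]), (0.52, [0.431, 0.037, -0.0]), (0.46, [0.567, -0.224, 0.003]), (0.46, [0.573, -0.157, 0.008]), (0.44, [0.388, -0.108, 0.001]), (0.42, [0.488, -0.226, 0.007])]
top cap_1 [(0.55, [0.395, -0.211, -0.002]), (0.52, [0.387, -0.293, -0.002]), (0.52, [0.431, 0.037, -0.0]), (0.46, [0.567, -0.224, 0.003]), (0.46, [0.573, -0.157, 0.008]), (0.44, [0.388, -0.108, 0.001]), (0.42, [0.488, -0.226, 0.007])]
```

View pics/scene0.png

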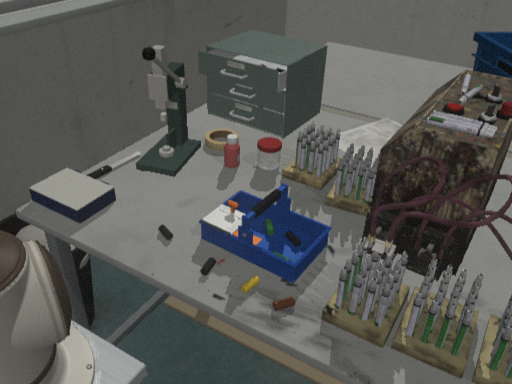

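View pics/top0.png

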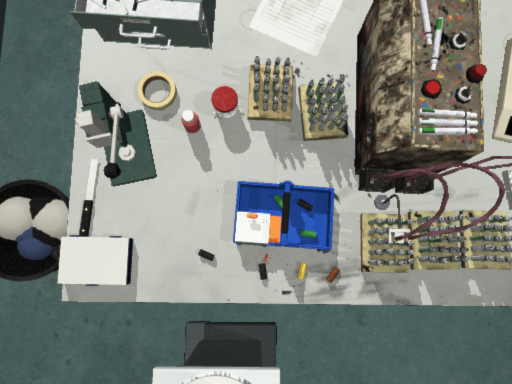

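```bash
cat > h.py <<'E'
from bench import *
import numpy as np,cv2
def cloud(n,d):
    c=calibration(n);K=c['mtx'];v,u=np.indices(d.shape)
    P=np.stack([(u-K[0,2])/K[0,0]*d,(v-K[1,2])/K[1,1]*d,d],-1)
    R=cv2.Rodrigues(np.array(c['rvec'],float))[0]
    return (P-np.array(c['tvec']).reshape(3))@R
E
python3 - <<'E'
from h import *
for n in("top","scene"):
    p,d=camera(n);W=cloud(n,d)
    for t in("tote","tote_handle","flap_tab","flap"):
        m=silhouettes(n,t)
        if not m: print(n,t,'none');continue
        m=m[0]['mask']&(d>0);Q=W[m]
        if t=="tote":
            q=Q[(Q[:,2]>.035)&(Q[:,2]<.06)]
            r=cv2.minAreaRect((q[:,:2]*1000).astype(np.float32));print(n,'rim rect',r)
            q=Q[(Q[:,2]>.09)]
            if len(q): print('bar',q.mean(0),q.max(0),q.min(0),np.linalg.svd(q[:,:2]-q[:,:2].mean(0),full_matrices=False)[2][0])
        else: print(n,t,Q.mean(0).round(3))
    if n=="top": cv2.imwrite("pics/crop.png",cv2.resize(p[150:300,180:370],None,fx=4,fy=4,interpolation=cv2.INTER_CUBIC))
E
```

```text
top rim rect ((532.3753051757812, -163.2983856201172), (248.03526306152344, 161.49424743652344), 86.54415130615234)
bar [ 0.53235281 -0.16279967  0.11236578] [ 0.60993727 -0.15085321  0.11979967] [ 0.45644261 -0.17671821  0.09334006] [-0.99831051  0.05810442]
top tote_handle [ 0.536 -0.161  0.028]
top flap_tab [ 0.498 -0.084  0.054]
top flap [ 0.498 -0.084  0.054]
scene rim rect ((531.2167358398438, -165.13475036621094), (250.1414031982422, 165.69839477539062), 86.60639953613281)
bar [ 0.52296949 -0.1678225   0.10926628] [ 0.60997503 -0.15289931  0.11776292] [ 0.45374003 -0.17956073  0.09012872] [-0.99749011  0.07080588]
scene tote_handle [ 0.526 -0.172  0.035]
scene flap_tab [ 0.495 -0.085  0.055]
scene flap [ 0.495 -0.085  0.055]
```

View pics/crop.png

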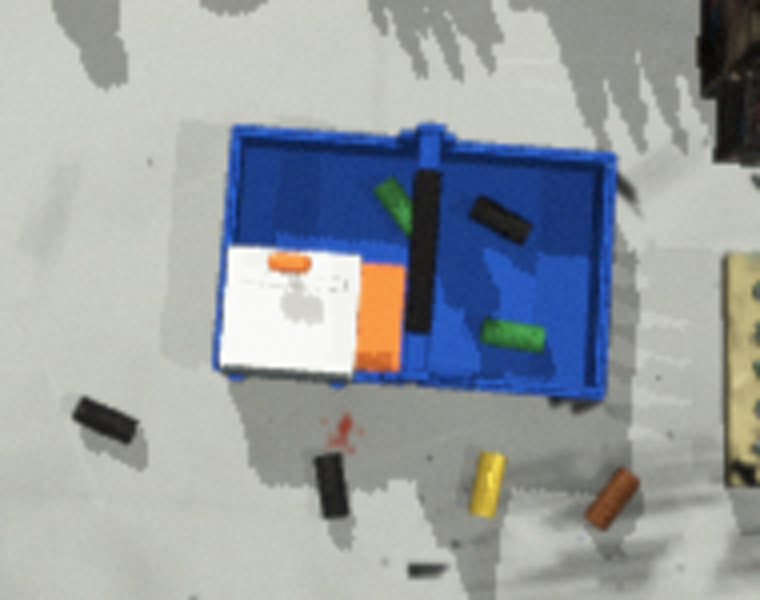

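Look-alikes (top picture pixels): black caps (305,204) in the tote, (207,255) and (263,271) outside it; green caps (279,202) and (309,234) in the tote; yellow (302,271) and brown (333,274) outside, not meant. The caps I want are the three inside the tote, and the crop confirms it. The orange pull is at (252,215).

```bash
python3 -m inch '[{"linear":[9,-16,0],"angular":[0,0,0.5],"hand":100},{"linear":[26,-47,0],"angular":[0,0,1],"hand":100},{"linear":[46,-82,0],"angular":[0,0,2],"hand":100},{"linear":[67,-120,0],"angular":[0,0,3],"hand":100},{"linear":[88,-158,0],"angular":[0,0,4],"hand":100},{"linear":[109,-196,0],"angular":[0,0,5],"hand":100},{"linear":[130,-234,0],"angular":[0,0,6],"hand":100},{"linear":[152,-272,0],"angular":[0,0,7],"hand":100},{"linear":[173,-310,0],"angular":[0,0,8],"hand":100},{"linear":[194,-348,0],"angular":[0,0,9],"hand":100},{"linear":[215,-386,0],"angular":[0,0,10],"hand":100},{"linear":[237,-424,0],"angular":[0,0,11],"hand":100},{"linear":[258,-462,0],"angular":[0,0,12],"hand":100},{"linear":[279,-500,0],"angular":[0,0,13],"hand":100},{"linear":[300,-538,0],"angular":[0,0,14],"hand":100},{"linear":[320,-574,-2],"angular":[0,0,14.3],"hand":100},{"linear":[337,-604,-5],"angular":[0,0,14.3],"hand":100},{"linear":[348,-623,-8],"angular":[0,0,14.3],"hand":100},{"linear":[353,-632,-8],"angular":[0,0,14.3],"hand":100},{"linear":[353,-632,-8],"angular":[0,0,14.3],"hand":100}]'
python3 - <<'E'
from h import *
s=sense();print(s['eef_pos'],s['joint_pos'],s['t']);print(s['orientation'].round(3))
p,d=camera("wrist");cv2.imwrite("pics/w1.png",p)
for t in("flap_tab","flap_hinge","tote_handle"):
    print(t,[(round(x['p'],2),np.round(x['centre'],3)) for x in tip_of("wrist",t)])
E
```

```text
t: 3.4
eef_pos: [0.5284, -0.0847, 0.1996]
orientation: [[-0.998, 0.061, -0.001], [0.061, 0.998, 0.0], [0.001, 0.0, -1.0]]
ft_force: [0.0, 0.7, 0.1]
grip_width: 0.0853
[ 0.52842292 -0.08468392  0.19962064] [-1.73534288e+01  4.05497566e+00  8.83598822e+01 -3.19398515e-03
  8.76227484e+01 -1.03859862e+02] 3.4
[[-0.998  0.061 -0.001]
 [ 0.061  0.998  0.   ]
 [ 0.001  0.    -1.   ]]
flap_tab [(0.88, array([ 0.531, -0.085,  0.075]))]
flap_hinge [(0.71, array([ 0.46 , -0.081,  0.054]))]
tote_handle [(0.97, array([ 0.533, -0.164,  0.106]))]
```

View pics/w1.png

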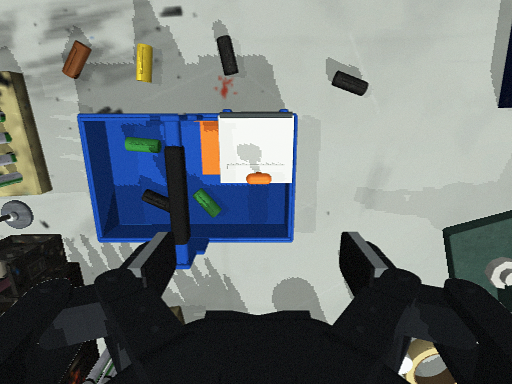

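Run:
```python
from h import *
c=calibration("wrist");T=np.array(c['tool_from_camera']);K=c['mtx']
s=sense();p,d=camera("wrist")
v,u=np.indices(d.shape);P=np.stack([(u-K[0,2])/K[0,0]*d,(v-K[1,2])/K[1,1]*d,d],-1)
W=(P@T[:3,:3].T+T[:3,3])@s['orientation'].T+s['eef_pos']
b,g,r=[p[...,i].astype(int) for i in range(3)]
m=(r>180)&(b<100)&(W[...,2]>.065)&(W[...,2]<.09)&(W[...,1]>-.12)&(W[...,1]<-.05)
Q=W[m];print(m.sum(),Q.min(0),Q.max(0),np.median(Q,0))
x=np.array([.998,-.06,0]);z=np.array([0,0,1.])
f0=None
for th in range(0,117,4):
    ph=np.radians(th/4);a=np.radians(th)+np.arctan2(22,67)
    B=70.5*(np.cos(a)*x+np.sin(a)*z)
    t=B+10.5*(np.sin(ph)*x-np.cos(ph)*z)
    if f0 is None:f0=t
    print(th,(t-f0).round(1),(np.degrees(ph)*np.array([-.06,-.998])).round(1))
```

```text
202 [ 0.52276238 -0.09730331  0.07380322] [ 0.53302794 -0.07109405  0.08067015] [ 0.52741845 -0.08405772  0.07816112]
0 [0. 0. 0.] [-0. -0.]
4 [-1.5  0.1  4.6] [-0.1 -1. ]
8 [-3.3  0.2  9.1] [-0.1 -2. ]
12 [-5.5  0.3 13.5] [-0.2 -3. ]
16 [-7.9  0.5 17.6] [-0.2 -4. ]
20 [-10.6   0.6  21.6] [-0.3 -5. ]
24 [-13.6   0.8  25.4] [-0.4 -6. ]
28 [-16.9   1.   28.9] [-0.4 -7. ]
32 [-20.3   1.2  32.3] [-0.5 -8. ]
36 [-24.    1.4  35.3] [-0.5 -9. ]
40 [-27.9   1.7  38.1] [ -0.6 -10. ]
44 [-32.    1.9  40.5] [ -0.7 -11. ]
48 [-36.3   2.2  42.7] [ -0.7 -12. ]
52 [-40.6   2.4  44.6] [ -0.8 -13. ]
56 [-45.1   2.7  46.1] [ -0.8 -14. ]
60 [-49.7   3.   47.4] [ -0.9 -15. ]
64 [-54.4   3.3  48.3] [ -1. -16.]
68 [-59.1   3.6  48.8] [ -1. -17.]
72 [-63.8   3.8  49. ] [ -1.1 -18. ]
76 [-68.6   4.1  48.9] [ -1.1 -19. ]
80 [-73.3   4.4  48.4] [ -1.2 -20. ]
84 [-77.9   4.7  47.6] [ -1.3 -21. ]
88 [-82.5   5.   46.5] [ -1.3 -22. ]
92 [-87.    5.2  45. ] [ -1.4 -23. ]
96 [-91.4   5.5  43.2] [ -1.4 -24. ]
100 [-95.6   5.8  41.1] [ -1.5 -25. ]
104 [-99.7   6.   38.7] [ -1.6 -25.9]
108 [-103.6    6.2   36.1] [ -1.6 -26.9]
112 [-107.3    6.5   33.1] [ -1.7 -27.9]
116 [-110.8    6.7   29.9] [ -1.7 -28.9]
```

```bash
python3 -m inch '[{"linear":[0,0,-15],"angular":[0,0,0],"hand":60},{"linear":[0,0,-40],"angular":[0,0,0],"hand":60},{"linear":[0,0,-65],"angular":[0,0,0],"hand":60},{"linear":[0,0,-88],"angular":[0,0,0],"hand":60},{"linear":[0,0,-107],"angular":[0,0,0],"hand":60},{"linear":[0,0,-122],"angular":[0,0,0],"hand":60},{"linear":[0,0,-132],"angular":[0,0,0],"hand":60},{"linear":[0,0,-137],"angular":[0,0,0],"hand":60},{"linear":[0,0,-137],"angular":[0,0,0],"hand":60},{"linear":[0,0,-137],"angular":[0,0,0],"hand":0},{"linear":[0,0,-137],"angular":[0,0,0],"hand":0},{"linear":[0,0,-137],"angular":[0,0,0],"hand":0},{"linear":[0,0,-137],"angular":[0,0,0],"hand":0},{"linear":[0,0,-137],"angular":[0,0,0],"hand":0},{"linear":[0,0,-137],"angular":[0,0,0],"hand":0}]'
python3 - <<'E'
from h import *
p,d=camera("wrist");cv2.imwrite("pics/w2.png",p)
E
```

```text
t: 5.15
eef_pos: [0.5283, -0.0844, 0.0629]
orientation: [[-0.998, 0.06, 0.0], [0.06, 0.998, -0.0], [-0.0, -0.0, -1.0]]
ft_force: [0.1, -1.0, -0.3]
grip_width: -0.0002
```

View pics/w2.png

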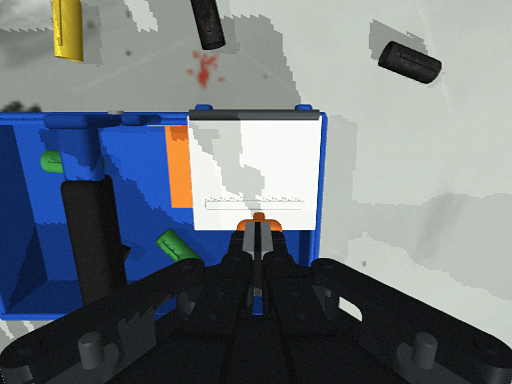

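Run:
```python
from h import *
s=sense();p,d=camera("scene");cv2.imwrite("pics/s2.png",cv2.resize(p[170:290,180:350],None,fx=4.5,fy=4.5,interpolation=cv2.INTER_CUBIC))
for n in("scene",):
  for t in("flap_tab","flap_hinge"): print(n,t,[(round(x['p'],2),np.round(x['centre'],3)) for x in tip_of(n,t)])
p,d=camera("wrist");cv2.imwrite("pics/w3.png",cv2.resize(p[150:330,170:350],None,fx=3.3,fy=3.3,interpolation=cv2.INTER_CUBIC))
print([(round(x['p'],2),np.round(x['centre'],3)) for x in tip_of("wrist","flap_tab")])
c=calibration("wrist");T=np.array(c['tool_from_camera']);K=c['mtx']
v,u=np.indices(d.shape);P=np.stack([(u-K[0,2])/K[0,0]*d,(v-K[1,2])/K[1,1]*d,d],-1)
W=(P@T[:3,:3].T+T[:3,3])@s['orientation'].T+s['eef_pos']
for q in [(225,242),(225,276),(215,259),(240,259),(205,230),(190,230),(130,230),(220,200)]: print(q,W[q].round(4),p[q])
```

```text
scene flap_tab [(0.55, array([ 0.527, -0.082,  0.071]))]
scene flap_hinge [(0.77, array([ 0.463, -0.079,  0.052]))]
[(0.83, array([ 0.531, -0.088,  0.073])), (0.19, array([ 0.531, -0.164,  0.108]))]
(225, 242) [ 0.5232 -0.0937  0.0781] [ 41 103 205]
(225, 276) [ 0.525  -0.0737  0.0767] [ 31  89 185]
(215, 259) [ 0.5244 -0.0837  0.0598] [ 23  62 134]
(240, 259) [ 0.5171 -0.0835  0.112 ] [13 13 13]
(205, 230) [ 0.5187 -0.1028  0.0529] [247 250 248]
(190, 230) [ 0.5083 -0.102   0.0528] [207 213 208]
(130, 230) [ 0.4695 -0.0986  0.0527] [203 213 207]
(220, 200) [ 0.5283 -0.1243  0.0526] [240 244 241]
```

View pics/s2.png

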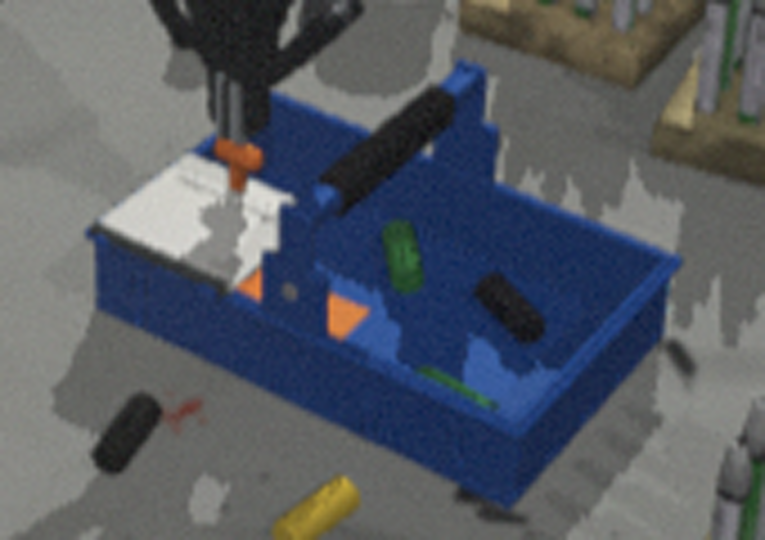

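View pics/w3.png

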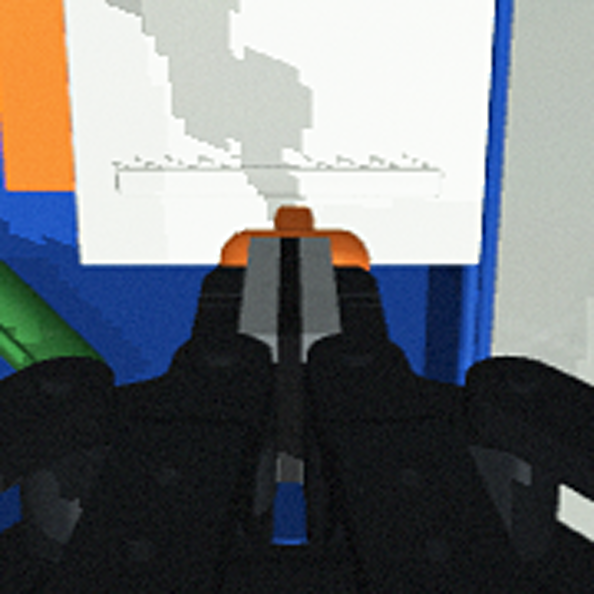

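Run:
```python
from h import *
s=sense();p,d=camera("wrist")
c=calibration("wrist");T=np.array(c['tool_from_camera']);K=c['mtx'];print(T.round(4))
Ti=np.linalg.inv(T)
for q in [(0,0,0),(0,0,-.019),(.011,0,0),(-.011,0,0)]:
    a=Ti@np.array([*q,1]);uv=K@a[:3]/a[2];print(q,uv[:2],a[2], 'crop',(uv[0]-170)*3.3,(uv[1]-150)*3.3)
v,u=np.indices(d.shape);P=np.stack([(u-K[0,2])/K[0,0]*d,(v-K[1,2])/K[1,1]*d,d],-1)
Tl=P@T[:3,:3].T+T[:3,3]
for r in range(212,262,3): print(r,[(Tl[r,cc]*1000).round(0).tolist() for cc in (238,249,259,268,279)])
print(s['grip_width'],s['eef_pos'],s['effort'])
```

```text
[[ 2.000e-04 -9.650e-01 -2.621e-01  6.690e-02]
 [ 1.000e+00  3.000e-04 -2.000e-04 -6.000e-04]
 [ 2.000e-04 -2.621e-01  9.650e-01 -1.652e-01]
 [ 0.000e+00  0.000e+00  0.000e+00  1.000e+00]]
(0, 0, 0) [258.26137288 222.44284151] 0.17698259768767102 crop 291.26253050265916 239.06137697825787
(0, 0, -0.019) [258.36912742 234.85313931] 0.15864689442576643 crop 291.6181204847733 280.01535971424977
(0.011, 0, 0) [258.28187999 206.2728521 ] 0.17409934823271225 crop 291.3302039680525 185.70041192509214
(-0.011, 0, 0) [258.24152323 238.09442107] 0.1798658471426298 crop 291.1970266485103 290.711589536164
212 [[4.0, -14.0, 9.0], [4.0, -6.0, 10.0], [4.0, 1.0, 9.0], [3.0, 7.0, 11.0], [3.0, 14.0, 10.0]]
215 [[1.0, -14.0, 10.0], [1.0, -6.0, 11.0], [4.0, 0.0, 4.0], [1.0, 7.0, 11.0], [1.0, 14.0, 10.0]]
218 [[-1.0, -14.0, 11.0], [-1.0, -6.0, 11.0], [4.0, 0.0, -2.0], [-1.0, 7.0, 10.0], [-1.0, 14.0, 10.0]]
221 [[-3.0, -14.0, 10.0], [6.0, -6.0, -11.0], [6.0, 0.0, -13.0], [6.0, 6.0, -13.0], [-3.0, 14.0, 10.0]]
224 [[4.0, -12.0, -11.0], [12.0, -5.0, -31.0], [11.0, 0.0, -30.0], [11.0, 5.0, -30.0], [4.0, 12.0
[... 750 characters left out ...]
 -47.0]]
248 [[7.0, -10.0, -49.0], [11.0, -4.0, -56.0], [11.0, 0.0, -57.0], [11.0, 4.0, -57.0], [7.0, 9.0, -50.0]]
251 [[12.0, -9.0, -62.0], [11.0, -4.0, -60.0], [12.0, 0.0, -60.0], [11.0, 4.0, -60.0], [12.0, 8.0, -62.0]]
254 [[14.0, -8.0, -67.0], [12.0, -4.0, -63.0], [10.0, 0.0, -60.0], [12.0, 4.0, -64.0], [14.0, 8.0, -67.0]]
257 [[13.0, -8.0, -69.0], [13.0, -4.0, -67.0], [9.0, 0.0, -61.0], [13.0, 4.0, -67.0], [14.0, 8.0, -70.0]]
260 [[12.0, -8.0, -69.0], [13.0, -4.0, -70.0], [7.0, 0.0, -60.0], [12.0, 4.0, -69.0], [13.0, 8.0, -70.0]]
-0.0002674113675840772 [ 0.52829785 -0.08440773  0.06286   ] [ 1.90608276e-03 -6.71223235e+01 -5.18437386e+01 -7.56706813e-04
  6.71067392e-04 -2.64280288e-05]
```

Run:
```python
from h import *
p,d=camera("scene");W=cloud("scene",d)
cv2.imwrite("pics/s3.png",cv2.resize(p[180:220,215:255],None,fx=14,fy=14,interpolation=cv2.INTER_NEAREST))
for r in range(186,216,2): print(r,[(W[r,c]*1000).round(0).astype(int).tolist() for c in (228,231,234,237)],p[r,231])
```

```text
186 [[520, -79, 123], [517, -88, 128], [516, -97, 132], [519, -102, 132]] [34 31 30]
188 [[518, -80, 120], [517, -88, 123], [520, -94, 124], [524, -99, 123]] [76 77 72]
190 [[519, -79, 113], [517, -88, 118], [522, -93, 117], [528, -96, 115]] [93 92 90]
192 [[518, -80, 109], [517, -88, 113], [520, -94, 113], [526, -98, 111]] [94 91 90]
194 [[519, -79, 103], [517, -88, 108], [521, -93, 108], [525, -98, 107]] [92 93 90]
196 [[517, -81, 100], [516, -89, 103], [519, -94, 103], [528, -97, 100]] [92 92 90]
198 [[517, -80, 94], [517, -88, 97], [523, -92, 96], [525, -99, 97]] [94 93 90]
200 [[564, -49, 50], [517, -88, 92], [523, -92, 90], [597, -53, 33]] [90 86 87]
202 [[525, -75, 77], [526, -82, 79], [527, -89, 81], [596, -54, 28]] [ 51  85 151]
204 [[525, -75, 72], [524, -84, 76], [526, -90, 77], [528, -97, 78]] [ 41  78 146]
206 [[542, -64, 52], [524, -84, 70], [522, -93, 75], [526, -98, 74]] [ 41  65 117]
208 [[531, -71, 56], [526, -82, 63], [529, -88, 63], [597, -53, 9]] [ 61  83 134]
210 [[526, -74, 54], [525, -83, 58], [531, -87, 57], [538, -91, 53]] [ 64  86 133]
212 [[517, -81, 57], [521, -86, 56], [527, -90, 54], [531, -95, 54]] [110 122 134]
214 [[513, -83, 54], [517, -88, 54], [522, -93, 53], [526, -99, 53]] [134 135 136]
```

View pics/s3.png

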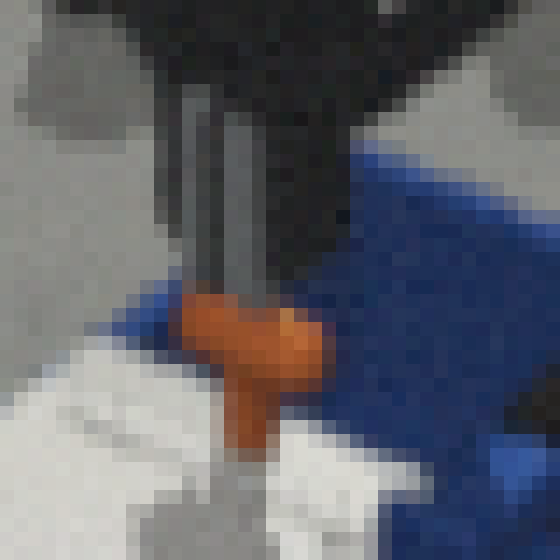

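The fingers shut above the bar. Both the scene and wrist depth put the real fingertips about 27 mm higher than the stated TCP. I'll open, go lower and pinch again.

```bash
python3 -m inch '[{"linear":[0,0,0],"angular":[0,0,0],"hand":60},{"linear":[0,0,0],"angular":[0,0,0],"hand":60},{"linear":[0,0,0],"angular":[0,0,0],"hand":60},{"linear":[0,0,0],"angular":[0,0,0],"hand":60},{"linear":[0,0,-3],"angular":[0,0,0],"hand":60},{"linear":[0,0,-8],"angular":[0,0,0],"hand":60},{"linear":[0,0,-12],"angular":[0,0,0],"hand":60},{"linear":[0,0,-15],"angular":[0,0,0],"hand":60},{"linear":[0,0,-15],"angular":[0,0,0],"hand":60}]'
python3 - <<'E'
from h import *
p,d=camera("wrist");cv2.imwrite("pics/w4.png",p)
p,d=camera("scene");W=cloud("scene",d)
cv2.imwrite("pics/s4.png",cv2.resize(p[170:225,205:265],None,fx=10,fy=10,interpolation=cv2.INTER_NEAREST))
E
```

```text
t: 6.45
eef_pos: [0.528, -0.0843, 0.0472]
orientation: [[-0.998, 0.06, -0.001], [0.06, 0.998, 0.0], [0.001, 0.0, -1.0]]
ft_force: [0.2, -0.5, 0.2]
grip_width: 0.051
```

View pics/w4.png

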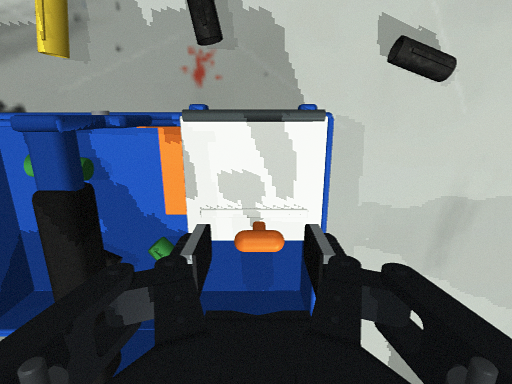

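View pics/s4.png

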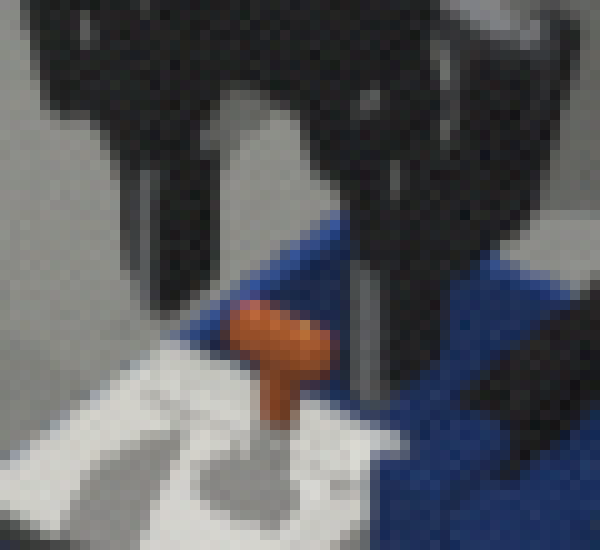

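Run:
```python
from h import *
p,d=camera("scene");W=cloud("scene",d)
for r in range(194,214,1): print(r,[(W[r,c]*1000).round(0).astype(int).tolist() for c in (220,223,241,243,246)])
```

```text
194 [[519, -58, 96], [529, -59, 91], [511, -117, 121], [512, -122, 123], [520, -124, 119]]
195 [[522, -56, 91], [529, -59, 88], [514, -115, 117], [516, -119, 117], [519, -125, 118]]
196 [[517, -59, 92], [529, -59, 85], [514, -116, 115], [512, -122, 117], [519, -125, 115]]
197 [[519, -57, 87], [529, -59, 82], [515, -115, 111], [520, -117, 109], [519, -125, 113]]
198 [[519, -58, 85], [528, -60, 80], [515, -115, 109], [520, -117, 107], [522, -123, 108]]
199 [[518, -58, 83], [527, -60, 78], [517, -114, 105], [518, -118, 105], [520, -124, 106]]
200 [[519, -58, 79], [613, -1, 3], [517, -114, 102], [520, -117, 101], [522, -124, 103]]
201 [[609, 5, 0], [611, -3, 2], [515, -115, 100], [519, -118, 99], [520, -125, 101]]
202 [[608, 4, -1], [552, -43, 49], [519, -113, 95], [520, -117, 96], [523, -123, 96]]
203 [[602, 0, 0], [548, -46, 49], [515, -115, 96], [519, -118, 94], [520, -125, 96]]
204 [[540, -43, 50], [539, -52, 55], [517, -114, 92], [519, -118, 92], [521, -124, 93]]
205 [[533, -48, 53], [534, -55, 56], [512, -117, 93], [519, -118, 89], [520, -125, 91]]
206 [[530, -50, 53], [531, -57, 55], [516, -115, 87], [520, -117, 86], [520, -125, 88]]
207 [[525, -54, 55], [530, -58, 54], [512, -117, 87], [521, -117, 82], [524, -122, 82]]
208 [[520, -57, 56], [525, -61, 55], [517, -114, 81], [522, -116, 79], [611, -71, 8]]
209 [[520, -57, 54], [523, -63, 55], [515, -115, 79], [522, -116, 76], [612, -70, 3]]
210 [[515, -60, 55], [517, -67, 56], [600, -63, 5], [604, -66, 4], [607, -73, 5]]
211 [[511, -63, 56], [519, -65, 52], [596, -65, 5], [601, -68, 3], [605, -74, 3]]
212 [[510, -63, 54], [511, -71, 57], [537, -102, 53], [593, -73, 8], [599, -78, 5]]
213 [[507, -65, 54], [509, -72, 55], [533, -105, 54], [535, -108, 54], [600, -77, 1]]
```

```bash
python3 -m inch '[{"linear":[0,0,-4],"angular":[0,0,0],"hand":60},{"linear":[0,0,-9],"angular":[0,0,0],"hand":60},{"linear":[0,0,-13],"angular":[0,0,0],"hand":60},{"linear":[0,0,-13],"angular":[0,0,0],"hand":0},{"linear":[0,0,-13],"angular":[0,0,0],"hand":0},{"linear":[0,0,-13],"angular":[0,0,0],"hand":0},{"linear":[0,0,-13],"angular":[0,0,0],"hand":0},{"linear":[0,0,-13],"angular":[0,0,0],"hand":0}]'
python3 - <<'E'
from h import *
p,d=camera("wrist");cv2.imwrite("pics/w5.png",p)
x=np.array([.998,-.06,0]);z=np.array([0,0,1.])
f0=None
for th in range(0,119,6):
    ph=np.radians(th/4);a=np.radians(th)+np.arctan2(22,67)
    B=70.5*(np.cos(a)*x+np.sin(a)*z)
    t=B+40*(np.sin(ph)*x-np.cos(ph)*z)
    if f0 is None:f0=t
    print(th,(t-f0).round(1),(np.degrees(ph)*np.array([-.06,-.998])).round(1))
E
```

```text
t: 7.4
eef_pos: [0.5283, -0.0844, 0.035]
orientation: [[-0.998, 0.06, 0.0], [0.06, 0.998, -0.0], [-0.0, -0.0, -1.0]]
ft_force: [-1.4, -0.2, 0.7]
grip_width: 0.024
0 [0. 0. 0.] [-0. -0.]
6 [-1.6  0.1  6.9] [-0.1 -1.5]
12 [-3.9  0.2 13.5] [-0.2 -3. ]
18 [-6.9  0.4 19.7] [-0.3 -4.5]
24 [-10.5   0.6  25.6] [-0.4 -6. ]
30 [-14.7   0.9  30.9] [-0.4 -7.5]
36 [-19.4   1.2  35.7] [-0.5 -9. ]
42 [-24.6   1.5  39.8] [ -0.6 -10.5]
48 [-30.1   1.8  43.4] [ -0.7 -12. ]
54 [-36.    2.2  46.2] [ -0.8 -13.5]
60 [-42.1   2.5  48.4] [ -0.9 -15. ]
66 [-48.4   2.9  49.8] [ -1.  -16.5]
72 [-54.7   3.3  50.5] [ -1.1 -18. ]
78 [-61.1   3.7  50.4] [ -1.2 -19.5]
84 [-67.4   4.1  49.6] [ -1.3 -21. ]
90 [-73.5   4.4  48. ] [ -1.3 -22.5]
96 [-79.4   4.8  45.8] [ -1.4 -24. ]
102 [-85.    5.1  42.8] [ -1.5 -25.4]
108 [-90.3   5.4  39.3] [ -1.6 -26.9]
114 [-95.    5.7  35.1] [ -1.7 -28.4]
```

View pics/w5.png

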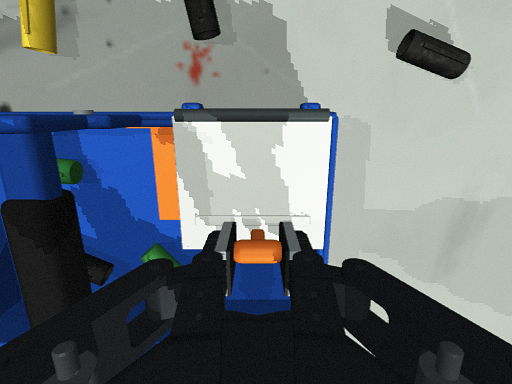

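Bar is pinched between the pads at (259,248). Swinging the first half of the arc.

```bash
python3 -m inch '[{"linear":[0,0,0],"angular":[0,0,0],"hand":0},{"linear":[-0.7,0,3.5],"angular":[0,-0.7,0],"hand":0},{"linear":[-1.6,0.1,6.9],"angular":[-0.1,-1.5,0],"hand":0},{"linear":[-3.9,0.2,13.5],"angular":[-0.2,-3,0],"hand":0},{"linear":[-6.9,0.4,19.7],"angular":[-0.3,-4.5,0],"hand":0},{"linear":[-10.5,0.6,25.6],"angular":[-0.4,-6,0],"hand":0},{"linear":[-14.7,0.9,30.9],"angular":[-0.4,-7.5,0],"hand":0},{"linear":[-19.4,1.2,35.7],"angular":[-0.5,-9,0],"hand":0},{"linear":[-24.6,1.5,39.8],"angular":[-0.6,-10.5,0],"hand":0},{"linear":[-24.6,1.5,39.8],"angular":[-0.6,-10.5,0],"hand":0}]'
python3 - <<'E'
from h import *
p,d=camera("wrist");cv2.imwrite("pics/w6.png",p)
x=np.array([.998,-.06,0]);z=np.array([0,0,1.])
E
```

```text
t: 8.45
eef_pos: [0.5029, -0.0828, 0.0755]
orientation: [[-0.981, 0.06, 0.185], [0.059, 0.998, -0.011], [-0.185, 0.0, -0.983]]
ft_force: [0.8, 0.7, -3.8]
grip_width: 0.0237
```

View pics/w6.png

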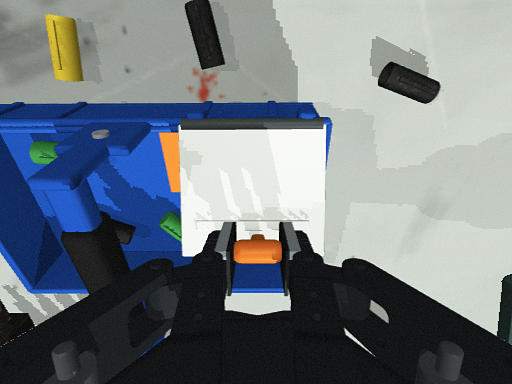

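Run:
```python
from h import *
p,d=camera("scene");cv2.imwrite("pics/s6.png",cv2.resize(p[150:290,170:350],None,fx=4,fy=4,interpolation=cv2.INTER_CUBIC))
```

```text
(no output)
```

View pics/s6.png

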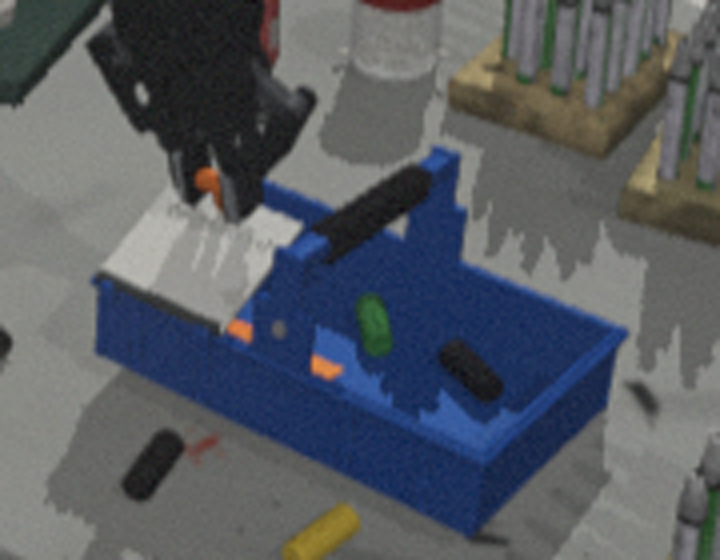

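Run:
```python
from h import *
s=sense();print(s['torque'],s['ft_force'],s['t'])
p,d=camera("scene");W=cloud("scene",d)
for t in("tote","tote_handle","pick_corner","flap_tab","flap_hinge"):
    print(t,[(round(x['p'],2),np.round(x['centre'],3)) for x in tip_of("scene",t)])
def plane(Q):
    c=Q.mean(0);n=np.linalg.svd(Q-c,full_matrices=False)[2][2];n*=np.sign(n[2]);return c,n,np.abs((Q-c)@n).mean()
m=silhouettes("scene","flap")[0]['mask']&(d>0)
w=m&(p.min(-1)>120);Q=W[w];c,n,e=plane(Q);print('flap',w.sum(),c,n,e)
b=p.astype(int);
m2=silhouettes("scene","tote")[0]['mask']&(d>0)
Q=W[m2];print(Q.min(0),Q.max(0))
# lower outline of near wall
for x in range(200,290,8):
    r=np.where(m2[:,x])[0].max();print(x,r,W[r-1,x].round(3),W[r-3,x].round(3))
```

```text
[0.23867308 0.02894747 0.14102494] [ 0.19697739  0.93110981 -2.82354715] 8.55
tote [(0.93, array([ 0.504, -0.162,  0.01 ]))]
tote_handle [(0.65, array([ 0.518, -0.162,  0.111])), (0.2, array([0.777, 0.083, 0.046]))]
pick_corner [(0.91, array([ 0.443, -0.045,  0.025])), (0.56, array([ 0.509, -0.165,  0.007]))]
flap_tab [(0.58, array([ 0.496, -0.08 ,  0.116]))]
flap_hinge [(0.55, array([ 0.442, -0.081,  0.064])), (0.42, array([ 0.518, -0.166,  0.109]))]
flap 917 [ 0.47316855 -0.08751174  0.08345328] [-0.3022348   0.07153983  0.9505452 ] 0.0019856903105924424
[ 0.42489342 -0.29131532 -0.00203934] [0.67581751 0.02142214 0.1332681 ]
200 240 [ 0.44  -0.059  0.023] [ 0.439 -0.06   0.029]
208 245 [ 0.438 -0.081  0.02 ] [ 0.436 -0.083  0.028]
216 248 [ 0.435 -0.104  0.024] [ 0.439 -0.102  0.026]
224 252 [ 0.434 -0.125  0.024] [ 0.436 -0.124  0.028]
232 256 [ 0.432 -0.146  0.024] [ 0.435 -0.144  0.026]
240 259 [ 0.432 -0.167  0.026] [ 0.435 -0.164  0.028]
248 263 [ 0.43  -0.187  0.026] [ 0.434 -0.184  0.027]
256 268 [ 0.427 -0.208  0.025] [ 0.428 -0.207  0.029]
264 272 [ 0.428 -0.226  0.023] [ 0.432 -0.224  0.024]
272 276 [ 0.427 -0.245  0.022] [ 0.429 -0.243  0.025]
280 279 [ 0.427 -0.263  0.024] [ 0.429 -0.262  0.027]
288 282 [ 0.431 -0.279  0.021] [ 0.429 -0.279  0.027]
```

The tote's near edge rose about 24 mm: the pinch didn't let the bar turn, so the flap only went to about 26°. I'll lower it back gently, release, and open the flap from under its free edge instead.

```bash
python3 -m inch '[{"linear":[-1,0,-3],"angular":[0,0,0],"hand":0},{"linear":[-2,0,-7],"angular":[0,0,0],"hand":0},{"linear":[-3,0,-11],"angular":[0,0,0],"hand":0},{"linear":[-4,0,-15],"angular":[0,0,0],"hand":0},{"linear":[-5,0,-19],"angular":[0,0,0],"hand":0},{"linear":[-6,0,-22],"angular":[0,0,0],"hand":0},{"linear":[-6,0,-23],"angular":[0,0,0],"hand":0},{"linear":[-6,0,-23],"angular":[0,0,0],"hand":0}]'
python3 - <<'E'
from h import *
s=sense();print(s['torque'],s['ft_force'],s['t'])
p,d=camera("scene");W=cloud("scene",d)
cv2.imwrite("pics/s7.png",cv2.resize(p[150:290,170:350],None,fx=4,fy=4,interpolation=cv2.INTER_CUBIC))
for t in("tote","tote_handle","flap_tab","flap_hinge"):
    print(t,[(round(x['p'],2),np.round(x['centre'],3)) for x in tip_of("scene",t)])
m2=silhouettes("scene","tote")[0]['mask']&(d>0)
for x in range(200,290,16):
    r=np.where(m2[:,x])[0].max();print(x,r,W[r-1,x].round(3))
E
```

```text
t: 9.75
eef_pos: [0.4978, -0.083, 0.0517]
orientation: [[-0.981, 0.06, 0.182], [0.059, 0.998, -0.011], [-0.183, 0.0, -0.983]]
ft_force: [0.6, -0.8, -0.3]
grip_width: 0.0239
[-0.0400202  -0.01267689  0.13271696] [ 0.56374602 -0.80665097 -0.29325198] 9.75
tote [(0.74, array([ 0.506, -0.164, -0.001]))]
tote_handle []
flap_tab [(0.73, array([ 0.488, -0.081,  0.09 ]))]
flap_hinge [(0.8, array([ 0.431, -0.083,  0.052]))]
200 247 [ 0.436 -0.061  0.007]
216 255 [ 0.432 -0.106  0.008]
232 263 [ 0.432 -0.147  0.005]
248 272 [ 0.429 -0.188  0.003]
264 280 [ 0.427 -0.228  0.003]
280 287 [ 0.424 -0.266  0.006]
```

View pics/s7.png

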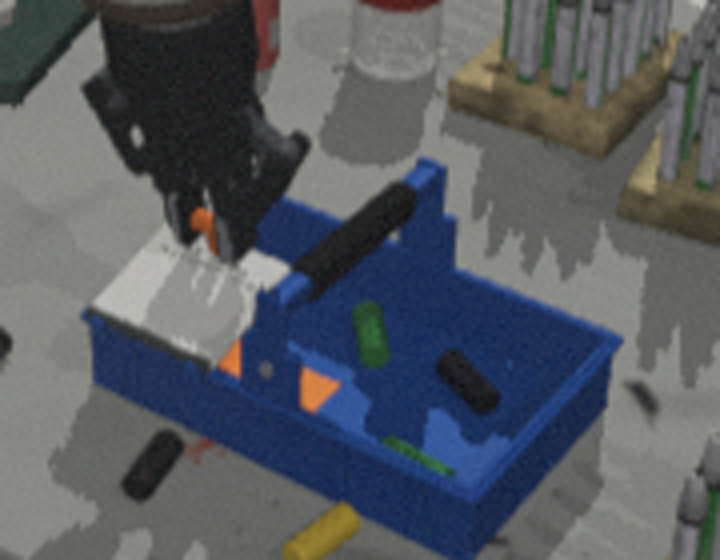

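```bash
python3 -m inch '[{"linear":[0,0,0],"angular":[0,0,0],"hand":60},{"linear":[0,0,0],"angular":[0,0,0],"hand":60},{"linear":[0,0,0],"angular":[0,0,0],"hand":60},{"linear":[0,0,0],"angular":[0,0,0],"hand":60},{"linear":[-2,0,10],"angular":[0,0,0],"hand":60},{"linear":[-5,0,30],"angular":[0,0,0],"hand":60},{"linear":[-9,0,50],"angular":[0,0,0],"hand":60},{"linear":[0,0,75],"angular":[0.2,3,0],"hand":0},{"linear":[15,0,95],"angular":[0.4,7,0],"hand":0},{"linear":[30,0,105],"angular":[0.6,10.5,0],"hand":0},{"linear":[30,0,105],"angular":[0.6,10.5,0],"hand":0}]'
python3 - <<'E'
from h import *
s=sense()
for n in("wrist","scene"):
    p,d=camera(n)
    if n=="wrist": cv2.imwrite("pics/w8.png",p)
    for t in("tote","tote_handle","flap_tab","flap_hinge"):
        print(n,t,[(round(x['p'],2),np.round(x['centre'],3)) for x in tip_of(n,t)])
    if n=="wrist":
        m=silhouettes(n,"flap")[0]['mask']&(d>0)
        c=calibration("wrist");T=np.array(c['tool_from_camera']);K=c['mtx']
        v,u=np.indices(d.shape);P=np.stack([(u-K[0,2])/K[0,0]*d,(v-K[1,2])/K[1,1]*d,d],-1)
        W=(P@T[:3,:3].T+T[:3,3])@s['orientation'].T+s['eef_pos']
        Q=W[m&(p.min(-1)>110)];Q=Q[abs(Q[:,2]-.053)<.008];print(Q.min(0),Q.max(0),cv2.minAreaRect((Q[:,:2]*1000).astype(np.float32)))
E
```

```text
t: 11.15
eef_pos: [0.53, -0.0832, 0.1584]
orientation: [[-0.998, 0.06, 0.0], [0.06, 0.998, -0.001], [-0.0, -0.001, -1.0]]
ft_force: [-0.1, -0.1, -0.7]
grip_width: 0.0001
wrist tote [(0.82, array([ 0.503, -0.168,  0.   ])), (0.53, array([ 0.532, -0.217,  0.003]))]
wrist tote_handle [(0.69, array([ 0.502, -0.164,  0.107]))]
wrist flap_tab [(0.94, array([ 0.5  , -0.085,  0.074]))]
wrist flap_hinge [(0.73, array([ 0.433, -0.083,  0.055]))]
[ 0.42922579 -0.1288229   0.05000527] [ 0.50944511 -0.04133192  0.05671178] ((467.82696533203125, -84.85502624511719), (84.78952026367188, 80.17545318603516), 87.61784362792969)
scene tote [(0.62, array([ 0.502, -0.167,  0.001])), (0.43, array([ 0.43 , -0.08 ,  0.053]))]
scene tote_handle [(0.72, array([ 0.502, -0.162,  0.103]))]
scene flap_tab [(0.87, array([ 0.498, -0.082,  0.072])), (0.23, array([ 0.544, -0.155,  0.002]))]
scene flap_hinge []
```

View pics/w8.png

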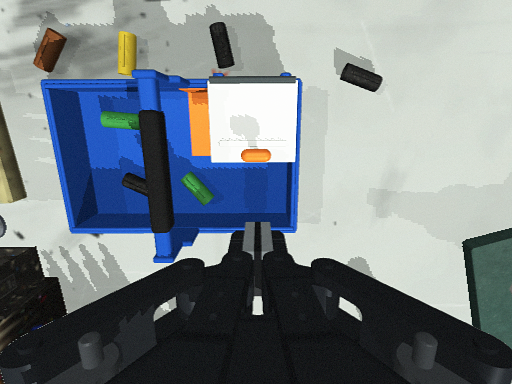

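```bash
python3 -m inch '[{"linear":[0,0,0],"angular":[0.2,4,0],"hand":0},{"linear":[-3,0,-10],"angular":[0.5,9,0],"hand":0},{"linear":[-7,0,-25],"angular":[0.9,15,0],"hand":0},{"linear":[-11,0,-45],"angular":[1.2,20,0],"hand":0},{"linear":[-11,0,-65],"angular":[1.2,20,0],"hand":0},{"linear":[-11,0,-87],"angular":[1.2,20,0],"hand":0},{"linear":[-11,0,-107],"angular":[1.2,20,0],"hand":0},{"linear":[-11,0,-125],"angular":[1.2,20,0],"hand":0},{"linear":[-11,0,-140],"angular":[1.2,20,0],"hand":0},{"linear":[-11,0,-150],"angular":[1.2,20,0],"hand":0},{"linear":[-11,0,-153],"angular":[1.2,20,0],"hand":0},{"linear":[-11,0,-153],"angular":[1.2,20,0],"hand":0}]'
python3 - <<'E'
from h import *
p,d=camera("scene");W=cloud("scene",d)
cv2.imwrite("pics/s9.png",cv2.resize(p[150:290,170:350],None,fx=4,fy=4,interpolation=cv2.INTER_CUBIC))
p,d=camera("wrist");cv2.imwrite("pics/w9.png",p)
E
```

```text
t: 12.9
eef_pos: [0.5168, -0.0829, 0.0037]
orientation: [[-0.938, 0.06, -0.342], [0.057, 0.998, 0.02], [0.343, -0.0, -0.939]]
ft_force: [-0.6, 0.2, 0.5]
grip_width: -0.0
```

View pics/s9.png

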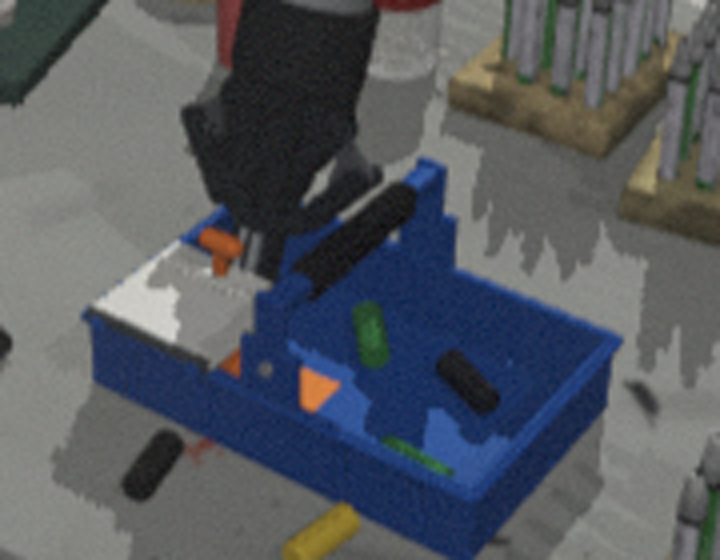

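View pics/w9.png

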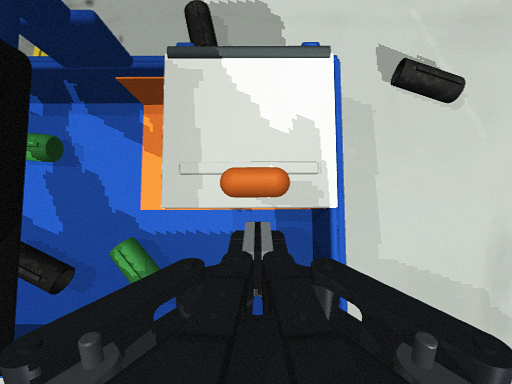

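Fingertip stands at (258,222), just past the panel's free edge (row 207) and below it. Now in under it and up along the arc.

```bash
python3 -m inch '[{"linear":[-7,0,1],"angular":[0,0,0],"hand":0},{"linear":[-14,0,4],"angular":[0,0,0],"hand":0},{"linear":[-15,0,10],"angular":[0,0,0],"hand":0},{"linear":[-16,0,17.5],"angular":[0,0,0],"hand":0},{"linear":[-19.5,0,30],"angular":[0,0,0],"hand":0},{"linear":[-25,0,42.5],"angular":[0,0,0],"hand":0},{"linear":[-25,0,42.5],"angular":[0,0,0],"hand":0}]'
python3 - <<'E'
from h import *
p,d=camera("scene");W=cloud("scene",d)
cv2.imwrite("pics/s10.png",cv2.resize(p[150:290,170:350],None,fx=4,fy=4,interpolation=cv2.INTER_CUBIC))
E
```

```text
t: 13.7
eef_pos: [0.492, -0.0831, 0.0484]
orientation: [[-0.939, 0.06, -0.34], [0.057, 0.998, 0.02], [0.34, -0.001, -0.94]]
ft_force: [0.4, -0.4, 1.6]
grip_width: 0.0001
```

View pics/s10.png

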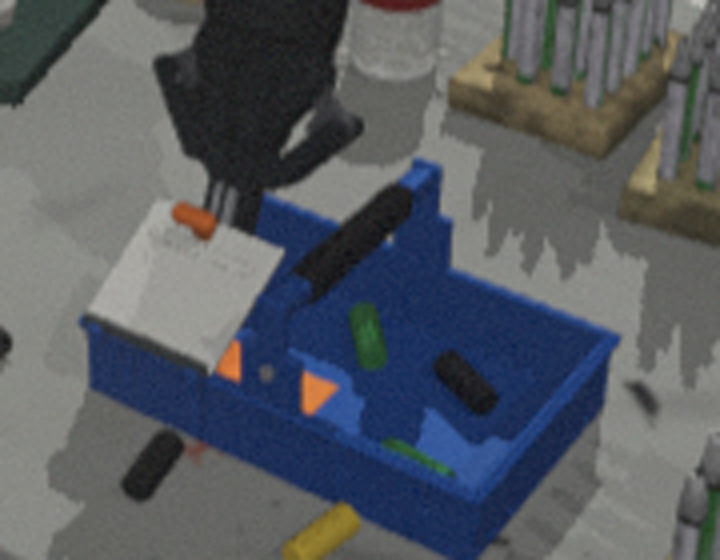

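Flap now about 30° up, with the tote flat on the table. Continuing over the top.

```bash
python3 -m inch '[{"linear":[-8,0,11],"angular":[0,0,0],"hand":0},{"linear":[-17.5,1,20.5],"angular":[0,0,0],"hand":0},{"linear":[-28.5,2,28.5],"angular":[0,0,0],"hand":0},{"linear":[-40.5,3,34],"angular":[0,0,0],"hand":0},{"linear":[-50,3,34.5],"angular":[0,0,0],"hand":0},{"linear":[-60,4,34.5],"angular":[0,0,0],"hand":0},{"linear":[-70,4,34.5],"angular":[0,0,0],"hand":0},{"linear":[-80,4,34.5],"angular":[0,0,0],"hand":0},{"linear":[-80,4,34.5],"angular":[0,0,0],"hand":0},{"linear":[-80,4,34.5],"angular":[0,0,0],"hand":0}]'
python3 - <<'E'
from h import *
p,d=camera("scene");W=cloud("scene",d)
cv2.imwrite("pics/s11.png",cv2.resize(p[150:290,170:350],None,fx=4,fy=4,interpolation=cv2.INTER_CUBIC))
E
```

```text
t: 14.75
eef_pos: [0.4117, -0.079, 0.0807]
orientation: [[-0.938, 0.06, -0.342], [0.057, 0.998, 0.02], [0.342, -0.0, -0.94]]
ft_force: [0.4, -0.2, 0.5]
grip_width: -0.0002
```

View pics/s11.png

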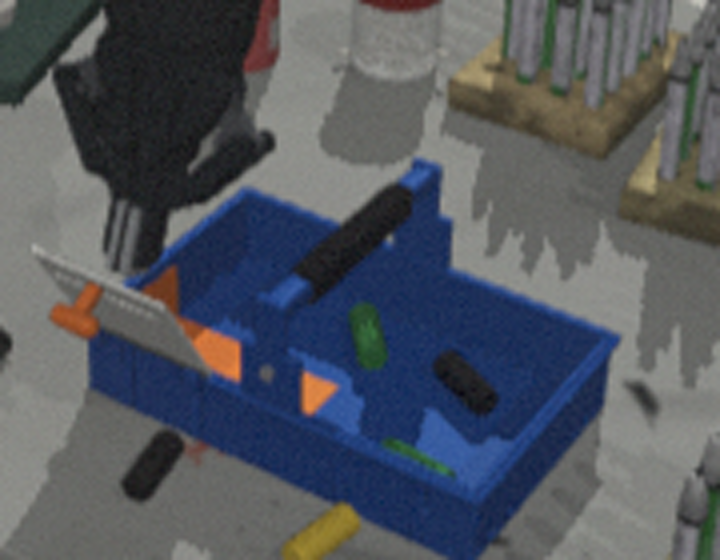

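Flap is open at its stop. Going over the handle.

```bash
python3 -m inch '[{"linear":[6,0,15],"angular":[0,0,0],"hand":0},{"linear":[15,0,40],"angular":[0,0,0],"hand":0},{"linear":[25,-5,70],"angular":[0,-4,0],"hand":30},{"linear":[40,-20,100],"angular":[-0.4,-8,0],"hand":70},{"linear":[55,-40,118],"angular":[-0.7,-12,0],"hand":70},{"linear":[70,-60,120],"angular":[-1,-16,0],"hand":70},{"linear":[82,-76,120],"angular":[-1.2,-20,0],"hand":70},{"linear":[88,-85,120],"angular":[-1.2,-20,0],"hand":70},{"linear":[88,-85,120],"angular":[-1.2,-20,0],"hand":70},{"linear":[88,-85,120],"angular":[-1.2,-20,0],"hand":70}]'
python3 - <<'E'
from h import *
s=sense();p,d=camera("wrist");cv2.imwrite("pics/w12.png",p)
print([(round(x['p'],2),np.round(x['centre'],3)) for x in tip_of("wrist","tote_handle")])
c=calibration("wrist");T=np.array(c['tool_from_camera']);K=c['mtx']
v,u=np.indices(d.shape);P=np.stack([(u-K[0,2])/K[0,0]*d,(v-K[1,2])/K[1,1]*d,d],-1)
W=(P@T[:3,:3].T+T[:3,3])@s['orientation'].T+s['eef_pos']
m=(W[...,2]>.108)&(W[...,2]<.122)&(abs(W[...,1]+.164)<.03)&(d>0)&(abs(W[...,0]-.5)<.09)
Q=W[m];print(m.sum(),Q.min(0),Q.max(0),cv2.minAreaRect((Q[:,:2]*1000).astype(np.float32)))
E
```

```text
t: 15.8
eef_pos: [0.4996, -0.1635, 0.2001]
orientation: [[-0.998, 0.06, -0.003], [0.06, 0.998, 0.001], [0.003, 0.001, -1.0]]
ft_force: [0.1, 0.8, 0.5]
grip_width: 0.0596
[(0.92, array([ 0.503, -0.165,  0.106]))]
2510 [ 0.42424249 -0.17526377  0.10801741] [ 0.57855526 -0.15281147  0.11616708] ((501.38232421875, -163.6822052001953), (17.661224365234375, 154.8458709716797), 87.91692352294922)
```

View pics/w12.png

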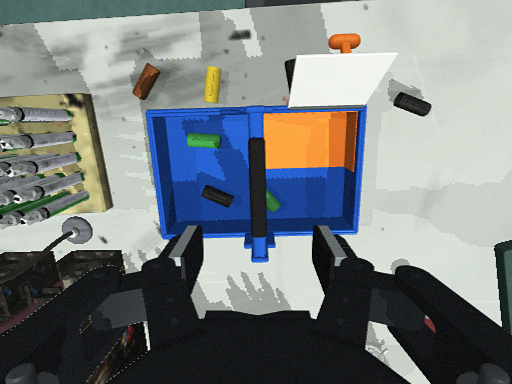

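```bash
python3 -m inch '[{"linear":[2,0,-15],"angular":[0,0,0],"hand":70},{"linear":[2,0,-40],"angular":[0,0,0],"hand":70},{"linear":[2,0,-65],"angular":[0,0,0],"hand":70},{"linear":[2,0,-90],"angular":[0,0,0],"hand":70},{"linear":[2,0,-110],"angular":[0,0,0],"hand":70},{"linear":[2,0,-126],"angular":[0,0,0],"hand":70},{"linear":[2,0,-137],"angular":[0,0,0],"hand":70},{"linear":[2,0,-142],"angular":[0,0,0],"hand":70},{"linear":[2,0,-142],"angular":[0,0,0],"hand":70},{"linear":[2,0,-142],"angular":[0,0,0],"hand":0},{"linear":[2,0,-142],"angular":[0,0,0],"hand":0},{"linear":[2,0,-142],"angular":[0,0,0],"hand":0},{"linear":[2,0,-142],"angular":[0,0,0],"hand":0},{"linear":[2,0,-142],"angular":[0,0,0],"hand":0},{"linear":[2,0,-142],"angular":[0,0,0],"hand":0},{"linear":[2,0,-142],"angular":[0,0,0],"hand":0}]'
python3 - <<'E'
from h import *
p,d=camera("scene")
cv2.imwrite("pics/s13.png",cv2.resize(p[150:290,170:350],None,fx=4,fy=4,interpolation=cv2.INTER_CUBIC))
E
```

```text
t: 17.5
eef_pos: [0.5021, -0.1641, 0.0594]
orientation: [[-0.998, 0.06, 0.001], [0.06, 0.998, -0.001], [-0.001, -0.001, -1.0]]
ft_force: [0.2, 0.6, 6.0]
grip_width: 0.015
```

View pics/s13.png

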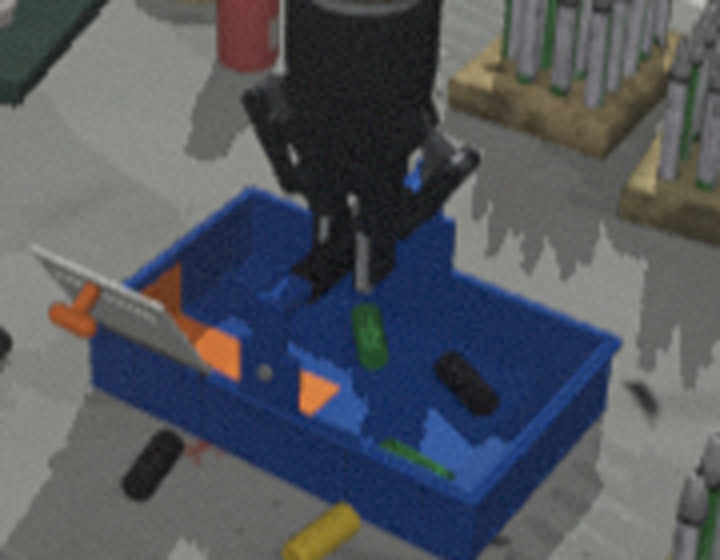

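```bash
python3 -m inch '[{"linear":[0,0,2],"angular":[0,0,0],"hand":0},{"linear":[0,0,6],"angular":[0,0,0],"hand":0},{"linear":[0,0,14],"angular":[0,0,0],"hand":0},{"linear":[0,0,26],"angular":[0,0,0],"hand":0},{"linear":[0,0,41],"angular":[0,0,0],"hand":0},{"linear":[0,0,57],"angular":[0,0,0],"hand":0},{"linear":[0,0,74],"angular":[0,0,0],"hand":0},{"linear":[0,0,91],"angular":[0,0,0],"hand":0},{"linear":[0,0,108],"angular":[0,0,0],"hand":0},{"linear":[0,0,125],"angular":[0,0,0],"hand":0},{"linear":[0,0,140],"angular":[0,0,0],"hand":0},{"linear":[0,0,152],"angular":[0,0,0],"hand":0},{"linear":[0,0,158],"angular":[0,0,0],"hand":0},{"linear":[0,0,160],"angular":[0,0,0],"hand":0},{"linear":[0,0,160],"angular":[0,0,0],"hand":0}]'
python3 - <<'E'
from h import *
s=sense();print(s['joint_pos'],s['torque'])
p,d=camera("scene")
cv2.imwrite("pics/s14.png",cv2.resize(p[110:300,150:360],None,fx=3.8,fy=3.0,interpolation=cv2.INTER_CUBIC))
E
```

```text
t: 19.05
eef_pos: [0.5016, -0.1639, 0.2184]
orientation: [[-0.998, 0.06, -0.0], [0.06, 0.998, 0.0], [0.0, 0.0, -1.0]]
ft_force: [0.1, -0.6, -6.7]
grip_width: 0.0151
[-2.64553433e+01  2.77898063e+00  8.75492733e+01 -5.99120508e-03
  8.96968358e+01 -1.13005389e+02] [-0.035362   -0.01129759 -0.00648538]
```

View pics/s14.png

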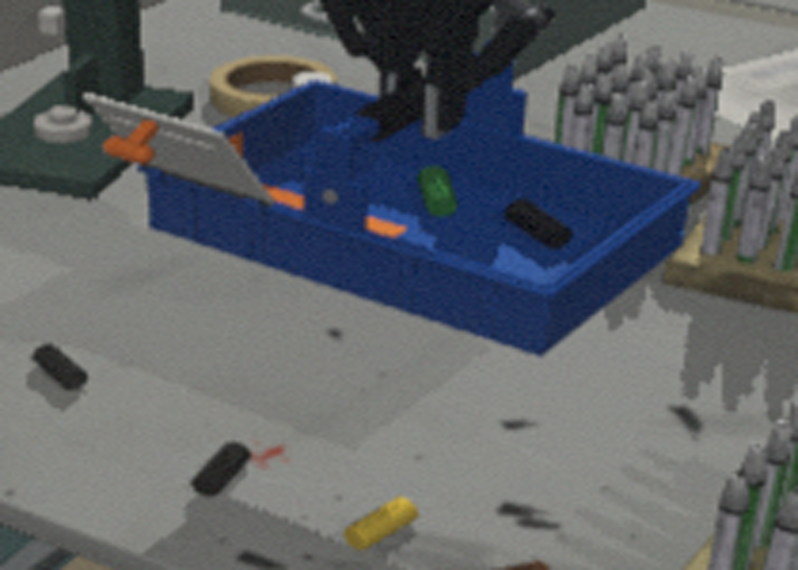

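```bash
python3 -m inch '[{"linear":[0,0,0],"angular":[0,-1,0],"hand":0},{"linear":[0,0,0],"angular":[-0.2,-3,0],"hand":0},{"linear":[0,0,0],"angular":[-0.3,-5.5,0],"hand":0},{"linear":[0,0,0],"angular":[-0.5,-8,0],"hand":0},{"linear":[0,0,0],"angular":[-0.6,-10.5,0],"hand":0},{"linear":[0,0,0],"angular":[-0.8,-13,0],"hand":0},{"linear":[0,0,0],"angular":[-0.9,-15.5,0],"hand":0},{"linear":[0,0,0],"angular":[-1.1,-18,0],"hand":0},{"linear":[0,0,0],"angular":[-1.2,-20.5,0],"hand":0},{"linear":[0,0,0],"angular":[-1.4,-23,0],"hand":0},{"linear":[0,0,0],"angular":[-1.5,-25,0],"hand":0},{"linear":[0,0,0],"angular":[-1.6,-26,0],"hand":0},{"linear":[0,0,0],"angular":[-1.6,-26,0],"hand":0},{"linear":[0,0,0],"angular":[-1.6,-26,0],"hand":0},{"linear":[0,0,0],"angular":[-1.6,-26,0],"hand":0}]'
python3 - <<'E'
from h import *
s=sense();print(s['joint_pos'],s['torque'])
p,d=camera("scene")
cv2.imwrite("pics/s15.png",cv2.resize(p[110:300,150:360],None,fx=3.8,fy=3.0,interpolation=cv2.INTER_CUBIC))
p,d=camera("wrist");cv2.imwrite("pics/w15.png",p)
E
```

```text
t: 20.6
eef_pos: [0.5018, -0.1639, 0.2187]
orientation: [[-0.897, 0.06, 0.438], [0.054, 0.998, -0.027], [-0.439, -0.001, -0.899]]
ft_force: [0.3, -0.8, -6.5]
grip_width: 0.0153
[ -35.37479688  -14.61178367  107.22762283   14.72372436   65.59169704
 -125.45124027] [ 0.03349857  0.79095194 -0.01789431]
```

View pics/s15.png

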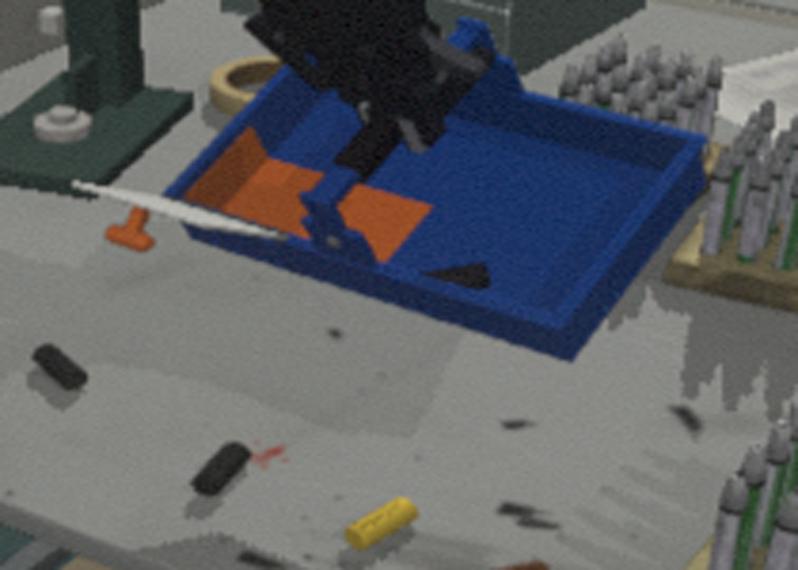

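View pics/w15.png

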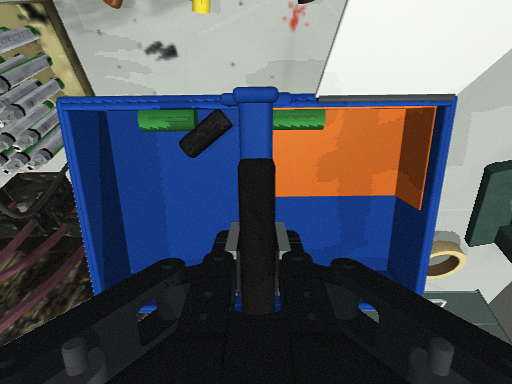

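Both greens slid flat to the -x wall, at (165,120) and (300,119). The black cap is skewed at (205,133). Now tipping towards +y.

```bash
python3 -m inch '[{"linear":[0,0,0],"angular":[-1,0,0],"hand":0},{"linear":[0,0,1],"angular":[-3,0.2,0],"hand":0},{"linear":[0,0,3],"angular":[-5.5,0.3,0],"hand":0},{"linear":[0,0,5],"angular":[-8,0.5,0],"hand":0},{"linear":[0,0,7],"angular":[-10.5,0.6,0],"hand":0},{"linear":[0,0,9],"angular":[-13,0.8,0],"hand":0},{"linear":[0,0,11],"angular":[-15.5,0.9,0],"hand":0},{"linear":[0,0,13],"angular":[-18,1.1,0],"hand":0},{"linear":[0,0,15],"angular":[-20.5,1.2,0],"hand":0},{"linear":[0,0,17],"angular":[-22.5,1.4,0],"hand":0},{"linear":[0,0,19],"angular":[-24.5,1.5,0],"hand":0},{"linear":[0,0,20],"angular":[-26.5,1.6,0],"hand":0},{"linear":[0,0,20],"angular":[-28,1.7,0],"hand":0},{"linear":[0,0,20],"angular":[-28,1.7,0],"hand":0},{"linear":[0,0,20],"angular":[-28,1.7,0],"hand":0},{"linear":[0,0,20],"angular":[-28,1.7,0],"hand":0}]'
python3 - <<'E'
from h import *
s=sense();print(s['joint_pos'],s['torque'])
p,d=camera("scene")
cv2.imwrite("pics/s16.png",cv2.resize(p[110:300,150:360],None,fx=3.8,fy=3.0,interpolation=cv2.INTER_CUBIC))
p,d=camera("wrist");cv2.imwrite("pics/w16.png",p)
E
```

```text
t: 22.3
eef_pos: [0.5018, -0.1639, 0.2388]
orientation: [[-0.909, 0.053, 0.413], [-0.152, 0.881, -0.448], [-0.388, -0.47, -0.793]]
ft_force: [-0.9, 0.2, -5.1]
grip_width: 0.0155
[-13.76183489 -17.41229044 111.19309273 -23.99104376  56.01823935
 -98.76323445] [ 0.73970647  0.61578686 -0.02208061]
```

View pics/s16.png

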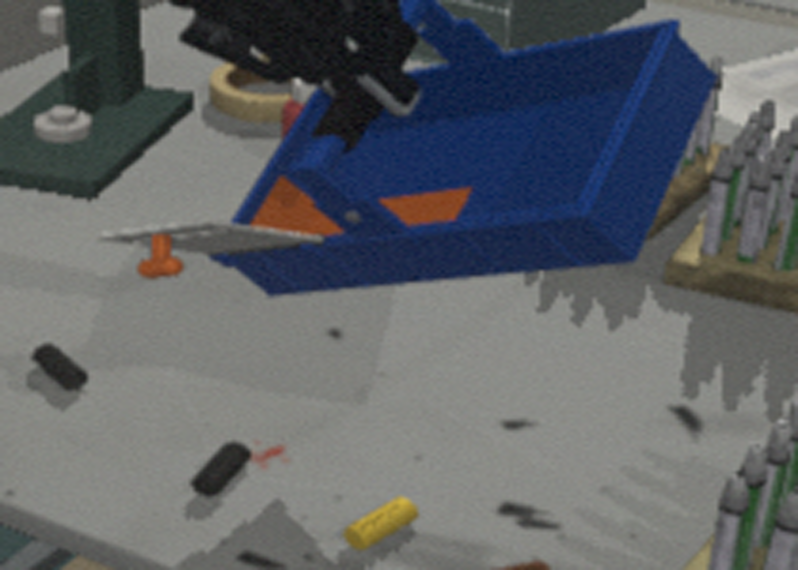

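View pics/w16.png

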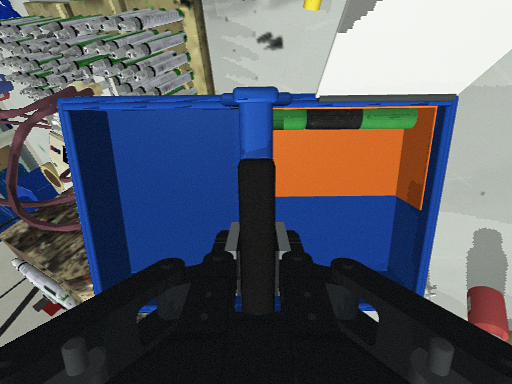

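```bash
python3 -m inch '[{"linear":[0,0,0],"angular":[0,0,0],"hand":0},{"linear":[0,0,0],"angular":[0,0,0],"hand":0},{"linear":[0,0,0],"angular":[0,0,0],"hand":0},{"linear":[0,0,0],"angular":[0,0,0],"hand":0},{"linear":[0,0,0],"angular":[0,0,0],"hand":0},{"linear":[0,0,0],"angular":[0,0,0],"hand":0},{"linear":[0,0,0],"angular":[0,0,0],"hand":0},{"linear":[0,0,0],"angular":[0,0,0],"hand":0}]'
python3 - <<'E'
from h import *
s=sense();p,d=camera("wrist");cv2.imwrite("pics/w17.png",cv2.resize(p[80:220,220:470],None,fx=3.2,fy=3.2))
c=calibration("wrist");T=np.array(c['tool_from_camera']);K=c['mtx']
v,u=np.indices(d.shape);P=np.stack([(u-K[0,2])/K[0,0]*d,(v-K[1,2])/K[1,1]*d,d],-1)
Tl=P@T[:3,:3].T+T[:3,3]
# tote axes approx: x=-tool x, y=tool y, z=-tool z ; bar centre ~46mm above tcp
for q in [(119,280),(119,300),(119,310),(119,335),(119,358),(119,366),(119,390),(119,414),(170,330),(150,412)]:
    t=Tl[q]*1000;print(q,'tote approx',(-t[0]).round(),t[1].round(),(-t[2]-46+105).round())
f=silhouettes("wrist","flap");print(len(f), s['grip_width'])
W=Tl@s['orientation'].T+s['eef_pos']
print('caps',[(round(x['p'],2),np.round((np.array(x['centre'])-s['eef_pos'])@s['orientation']*1000)) for x in find_in("wrist","cap_0")])
p,d=camera("scene");m=silhouettes("scene","tote")[0]['mask']&(d>0);Q=cloud("scene",d)[m];print(np.percentile(Q[:,2],[0.5,2,50]))
E
```

```text
t: 23.2
eef_pos: [0.5017, -0.1639, 0.2386]
orientation: [[-0.909, 0.053, 0.413], [-0.152, 0.881, -0.449], [-0.387, -0.471, -0.793]]
ft_force: [-0.3, -0.5, -5.4]
grip_width: 0.0152
(119, 280) tote approx -65.0 16.0 21.0
(119, 300) tote approx -65.0 30.0 23.0
(119, 310) tote approx -65.0 38.0 21.0
(119, 335) tote approx -65.0 55.0 23.0
(119, 358) tote approx -65.0 72.0 21.0
(119, 366) tote approx -65.0 78.0 20.0
(119, 390) tote approx -65.0 95.0 21.0
(119, 414) tote approx -65.0 112.0 21.0
(170, 330) tote approx -24.0 59.0 4.0
(150, 412) tote approx -42.0 115.0 21.0
1 0.015150284406157734
caps [(0.91, array([66., 57., 36.])), (0.86, array([67., 26., 36.])), (0.62, array([63., 95., 37.])), (0.58, array([176.,  58., 164.])), (0.57, array([28., 36., 13.]))]
[0.11556852 0.13635218 0.21951341]
```

View pics/w17.png

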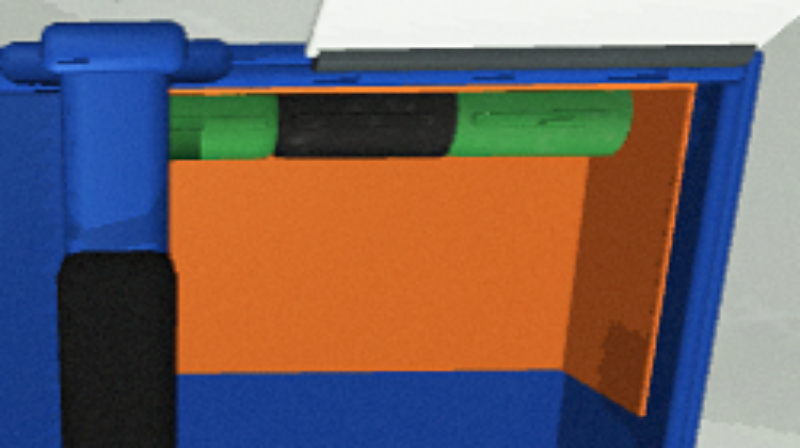

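```bash
python3 -c "
from bench import *
print(finish_job())"
```

```text
the job is handed in; nothing more can be done
None
```

The job is handed in at about 23 s of the 54 s allowed. I flipped the flap open to its stop while the tote stood on the table, then took the tote by its handle and lifted it. I tipped it towards -x first, then +y.

**Last checks**
- **Tilt:** The tote was held still, sloping about 23° down towards -x and 28° towards +y. Its lowest visible part was about 0.11 m above the table.
- **Caps:** All three lay end to end along the long wall in the orange corner, at tote y of about -5 to 35 mm (green), 35 to 75 mm (black) and 75 to 115 mm (green). The nearest one reaches the end wall. They had not moved after nearly a second of holding.
- **Far cap:** The green cap farthest from the corner has its end about 10 mm past the patch edge, partly hidden by the handle post. Its middle is on the patch.
- **Flap and bottle:** The flap was open in the last pictures. I never went near the red ink bottle.

**What went wrong on the way**
- **Fingertips:** They sit about 27 mm short of the stated TCP, so my first pinch closed above the pull.
- **Pull did not turn:** On the second pinch the pull hardly turned between the fingers. The tote's near edge rose about 24 mm and the tote slid about 30 mm before I set it down flat again and let go. The caps stayed outside the corner and nothing fell. I then opened the flap by pushing up under its free edge, with the tote on the table.

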